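Zero a bench densitometer and read two film clips on its cross-slide carrier

TASK

Take the density readings of the two mounted clips: move the carrier by its knob until the tip of the fixed pointer stands inside the round zero hole, let go of the carrier, and hold the read key fully down for about a second; then do the same at the drawn ring on the left-hand clip (left as seen from the knob's side, where the robot stands), and last at the drawn ring on the right-hand clip. Never press the key while the tip is off a mark, do not knock the pointer, and leave everything else on the counter where it is. Finish with the carrier standing at the right-hand ring and the key up.

Things in the scene. Friction and masses are not known exactly. Their poses are not given: they have to be found in the camera images.
- densitometer: Bench densitometer, a grey box 320 (x) x 360 (y) x 50 mm high, immovable; origin at the centre of its underside, +x away from the robot (turned up to 0.25 rad), +y left. On its 50 mm high deck run two crossed slides with the clip carrier on top; the fixed pointer reaches over them from the far side; the read key is at the deck's near right corner.
- pointer: The densitometer's fixed reading pointer: a grey pillar (top 114 mm above the counter) at the middle of the deck's far edge, a short arm towards the robot 100 to 112 mm up, and a thin brass needle slanting down towards the robot to the tip. Rigid, delicate; all of it lies beyond the tip, clear of the knob. Origin as the densitometer's.
- pointer_tip (a point): Tip of the needle, 85 mm above the counter, 3 to 7 mm above what passes under it; fixed at 15 mm beyond the densitometer's origin along its x.
- carrier: Clip carrier: aluminium plate 100 (x) x 160 (y) x 6 mm, top 79 mm above the counter, tongue with knob towards the robot, two white 50 mm clips on it. Moves by hand along the densitometer's x (70 mm in all) and y (150 mm), never turns; 2 N moves a slide, it stays where left; all marks can be reached 12 mm short of the stops. Axes as the densitometer's; origin under the plate.
- knob (a point): Upright round black knob on the carrier's tongue, 20 mm diameter, 36 mm high, top 115 mm above the counter; the point is on its axis 103 mm above the counter, a good TCP height to grip it from above, fingers in any direction. From it, in the carrier's axes, the zero hole lies at (58, -62) mm, the left ring at (102, 42), the right ring at (102, -18).
- zero_hole (a point): Centre, on the plate's top, of the zero hole: a plain round through hole 11 mm in diameter in the carrier plate, with a thin dark line round it, near the plate's near right corner.
- left_ring (a point): Centre of the white grease-pencil ring (about 11 mm inside, 15 mm outside diameter) drawn on the dark film of the left-hand (+y) clip.
- right_ring (a point): Centre of the same kind of ring on the right-hand (-y) clip.
- read_key_top (a point): Top centre of the read key: a round grey push key, 28 mm diameter, in a black collar at the near right corner of the deck (105 mm towards the robot and 145 mm right of the densitometer's origin). Top 72 mm above the counter, 10 mm proud of the collar. Pressed straight down from above.
- read_key (a joint): Travel of the read key in m: 0 up, 0.006 fully down (counts as down beyond 0.004); spring-returned, fully down at 5 N.
- tape_dispenser: Bystander: brushed steel tape dispenser, 150 x 62 x 98 mm, loose; origin at the centre of its underside.
- scoop: Bystander: yellow plastic trim bin scoop, 230 x 90 x 41 mm, loose; origin under its blade's rear part.
- tin_reel: Bystander: dented tin reel lying flat, 176 mm diameter, 19 mm high, loose; origin at the centre of its underside.
- rosewood_pointer: Bystander: polished rosewood editing pointer, a round tapered stick 260 mm long and 16 mm thick lying before the densitometer (not the densitometer's pointer), loose; origin under its middle.
- loupe: Bystander: black standing loupe, 42 mm diameter, 46 mm high, loose, at the densitometer's left; origin at the centre of its underside.
- grease_pencil: Bystander: pale grease pencil 155 x 9 x 9 mm lying at the densitometer's right, loose; origin under its middle.
- spare_mounts: Bystander: pile of spare mounted clips 50 x 50 x 12 mm, loose, on the counter at the densitometer's left; origin at the centre of its underside.

How it is judged:
By the outcome, as a careful person would: the job done as asked, in the order asked, and still so for the second after the job is handed in, with the robot touching nothing.
It also fails if it takes over 72 s, if anything falls off the work surface, if the arm or the gripper's body presses on something with over 40 N, if the wrist force passes 120 N, or if a joint passes its speed limit or range.

ROBOT

A 6-joint arm with a two-finger parallel gripper is mounted at the origin on the work surface. World frame = base frame: x ahead of the robot, y to its left, z up, the work surface at z = 0. Lengths are in m, angles in rad, forces in N, time in s.
With the tool pointing down it reaches from about 0.35 to 0.775 m from the base axis. Payload 7.3 kg.
Tool frame: the origin (TCP) lies between the finger pads, 19 mm behind the fingertips; this is the grasp point; z points along the fingers, y is the line along which they close (so a half turn about z gives the same grasp; the last joint's range is limited). The gripper opens to 92 mm and grips with 3 to 60 N. Pads are 19 mm wide; open, the fingers measure 130 mm over their backs; the gripper's body (75 mm by 190 mm) begins 47 mm behind the grasp point.
Start: joints at [1.148, 0.342, 1.524, -0, 1.275, -0.146], TCP at [0.143, 0.505, 0.246] pointing down, gripper open.
Joint ranges: [-2.53, 2.53], [-0.77, 2.02], [0.04, 2.7], [-1, 4.14], [0.28, 2.66], [-3.11, 3.11]. Speed limits (rad/s): [2.57, 2.57, 3.14, 3.14, 3.14, 3.14].

INTERFACE

Orientations are given as [roll, pitch, yaw] about the fixed x, y, z axes, in that order (R = Rz(yaw) Ry(pitch) Rx(roll)).
In Python, from cell import robot, eyes gives the robot as it stands. The module is installed in compiled form; this text tells all that it offers.
- The arm moves only by the shell command python3 -m handwheel 'ROWS' [FORCE]. ROWS is JSON, one flat list of numbers, 5 for each row, row after row: the shift along the world's x, y, z in mm, then the turn about the world's z in rad, then the opening, from 0 (shut) to 1 (fully open). In form: [x, y, z, spin, jaw, x, y, z, spin, jaw, ...]. A call has 1 to 8 rows; each row shifts and turns the commanded pose from where the row before left it; what a row does not reach is not made up. A row lasts 1/10 s, in which the tool goes at most 50 mm and 8.59 degrees, less where a joint would pass 70% of its speed; a pose out of reach is approached as far as the arm can. A call with a gripper value outside its range is refused whole. The fingers move at their own pace and stop on an object; FORCE is the grip in N (left out, the last holds). Time passes only in rows, so rows that do not move let the fingers close. It gives the time, the measured TCP pose, the force, the opening and the grip force at its end, in the units of the state.
- robot.observe(): the state, without advancing time (a new reading comes with each control period).
- eyes.read_camera(name): name is "scene" or "top"; returns (picture, depth): 400x640x3 uint8, blue, green, red; 400x640 float32, m along the optical axis (not along the pixel's ray), 0 where there is no reading.
- eyes.calibration(name): a dict with "fx", "fy", "cx", "cy" (pixels), "dist_coeffs" ([k1, k2, p1, p2, k3] as OpenCV has them; the pictures are not rectified), "world_to_cam" (4x4, takes a point from world to camera coordinates). Camera axes: x right, y down, z forward; pixel columns grow to the right and rows downward; lengths in m; the calibration is good to about 2 mm. A picture is of the moment at which its call begins. calibration takes no time and is no camera call.
- robot.hand_in(): hands the job in; it is judged then, once.
The state is a dict: "time": time; "qpos": joint angles; "qvel": joint speeds; "joint_efforts": joint torques, N m; "tool_pos": TCP position; "tool_rot": TCP orientation; "contact_force": force on the tool from outside, world axes, zero at the start; "torque": the same for the moment, N m; "opening": finger opening in m; "grip_force": force on a finger pad.
Only numpy, scipy, OpenCV 4.12 (cv2) and the standard library are available. Lean on these libraries where they do the work, as an engineer would, in place of code of your own. Each camera call takes 0.05 s, during which the arm holds its last target. There are 200 camera calls.

## Working session

There is one attempt and no reset: what is moved stays moved. The work goes in short steps, Python scripts to look and compute and a shell command to move; the robot and the scene stay as the last step left them, time stands still between calls to the robot, and variables do not carry over. Pictures are saved under pics/ and viewed, at most 10 in all, crops included, and the job is handed in when it is done.

```bash
mkdir -p pics; cat > h.py <<'E'
import numpy as np, cv2
from cell import robot, eyes
def shot(n,f=None):
    im,d=eyes.read_camera(n)
    if f: cv2.imwrite('pics/'+f,im)
    return im,d
def ray(n,uv):
    c=eyes.calibration(n);K=np.array([[c['fx'],0,c['cx']],[0,c['fy'],c['cy']],[0,0,1]])
    p=cv2.undistortPoints(np.array(uv,float).reshape(-1,1,2),K,np.array(c['dist_coeffs'])).reshape(-1,2)
    T=np.array(c['world_to_cam']);R,t=T[:3,:3],T[:3,3]
    return -R.T@t,np.c_[p,np.ones(len(p))]@R
def plane(n,uv,z):
    o,d=ray(n,uv); return o+d*((z-o[2])/d[:,2])[:,None]
def proj(n,P):
    c=eyes.calibration(n);K=np.array([[c['fx'],0,c['cx']],[0,c['fy'],c['cy']],[0,0,1]])
    T=np.array(c['world_to_cam']);r=cv2.Rodrigues(T[:3,:3])[0]
    return cv2.projectPoints(np.array(P,float).reshape(-1,1,3),r,T[:3,3],K,np.array(c['dist_coeffs']))[0].reshape(-1,2)
E
python3 - <<'E'
from h import *
for n in('scene','top'):
    shot(n,n+'0.png'); c=eyes.calibration(n);o,_=ray(n,[[320,200]]);print(n,c['fx'],o)
print(robot.observe())
E
```

```text
scene 366.66551551779736 [1.14514926 0.33341412 1.11192805]
top 439.0823964158443 [ 0.3781855  -0.00640959  1.32851302]
{'time': 0.1, 'qpos': array([ 1.14800593e+00,  3.42676264e-01,  1.52491885e+00, -1.61081834e-05,
        1.27537575e+00, -1.46008452e-01]), 'qvel': array([-7.46257845e-04, -2.98753173e-04, -1.83501522e-03,  1.13682062e-03,
       -6.95383144e-04,  3.46164252e-05]), 'joint_efforts': array([ 8.45074501e-04, -4.32004845e+01, -2.44696194e+01,  7.18699931e-02,
        5.25336410e-02, -4.35420327e-05]), 'tool_pos': array([0.14331295, 0.50471822, 0.2449033 ]), 'tool_rot': array([-3.14022687e+00, -1.85276141e-04,  2.86481528e+00]), 'contact_force': array([-0.92041361, -0.7929719 , -0.28713202]), 'torque': array([-0.01617213,  0.02110347, -0.00585763]), 'grip_force': 0.0, 'opening': 0.09217169603458515}
```

View pics/top0.png

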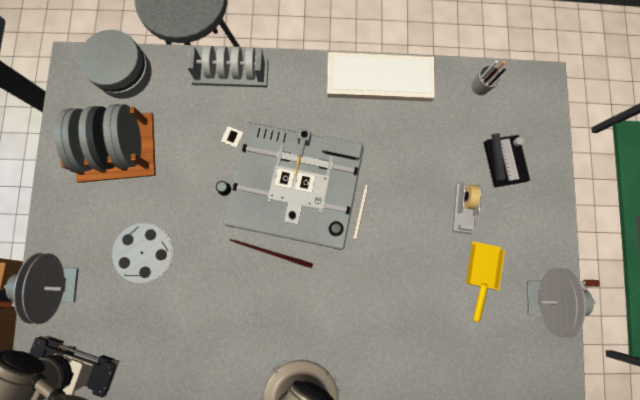

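View pics/scene0.png

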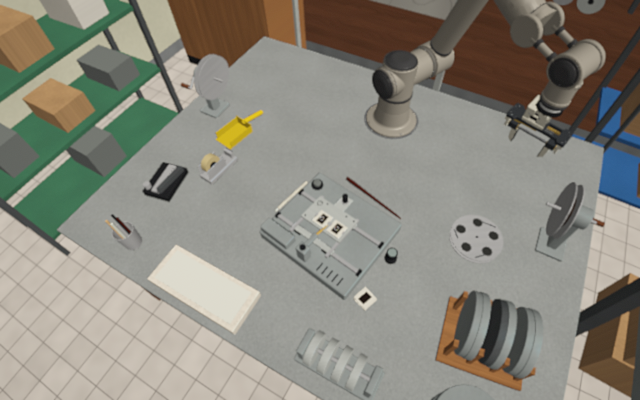

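The top view shows the densitometer at about (295,185), knob (292,214), key (336,229), zero hole (319,201), rings about (285,178) and (305,183). The scene view shows the knob at (345,198) and the key at (317,184). I'll enlarge both.

```bash
python3 - <<'E'
import cv2
t=cv2.imread('pics/top0.png')[120:250,220:370];cv2.imwrite('pics/t0c.png',cv2.resize(t,None,fx=4.5,fy=4.5,interpolation=cv2.INTER_CUBIC))
t=cv2.imread('pics/scene0.png')[165:300,255:405];cv2.imwrite('pics/s0c.png',cv2.resize(t,None,fx=4,fy=4,interpolation=cv2.INTER_CUBIC))
E
```

```text
(no output)
```

View pics/t0c.png

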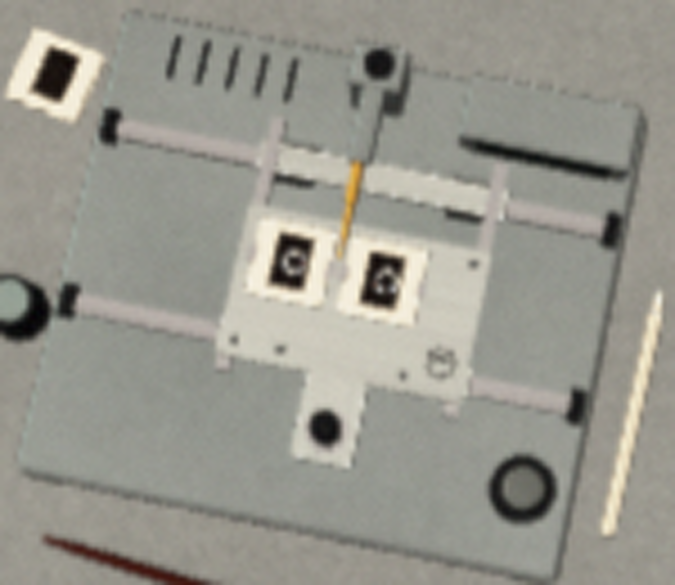

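View pics/s0c.png

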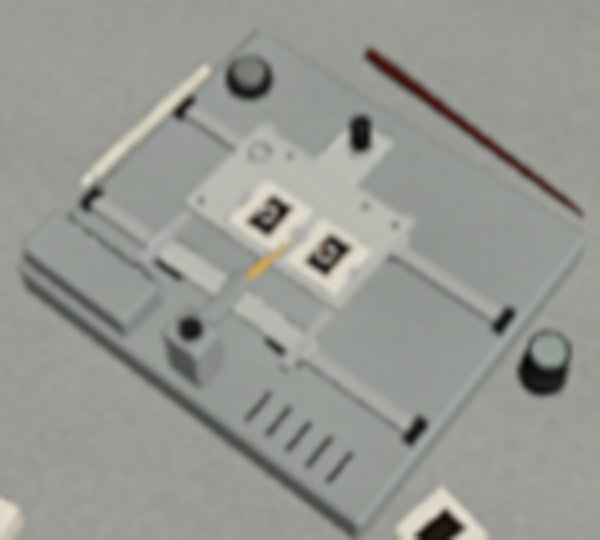

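Top crop: deck corners about (130,12), (645,108), (555,580), (20,472); knob top (325,427), key (524,488), zero hole (441,362), rings (294,262) and (387,282), needle tip (342,258). Scene crop: knob top (361,123), key (250,72), zero hole (260,152), rings (270,214) and (328,255), tip (289,243).

```bash
python3 - <<'E'
from h import *
np.set_printoptions(precision=4,suppress=True)
ct=lambda P:(np.array(P)+.5)/4.5-.5+[220,120]
cs=lambda P:(np.array(P)+.5)/4-.5+[255,165]
c=plane('top',ct([(130,12),(645,108),(555,580),(20,472)]),.05)[:,:2]
print(c,c.mean(0))
for a,b in((1,0),(2,3)):v=c[b]-c[a];print(np.arctan2(-v[0],v[1]),np.hypot(*v))
for a,b in((3,0),(2,1)):v=c[b]-c[a];print(np.arctan2(v[1],v[0]),np.hypot(*v))
F={'knob':((325,427),(361,123),.115),'key':((524,488),(250,72),.072),'hole':((441,362),(260,152),.079),
'left':((294,262),(328,255),.0805),'right':((387,282),(270,214),.0805),'tip':((342,258),(289,243),.085)}
for k,(t,s,z) in F.items(): print(k,plane('top',ct([t]),z)[0],plane('scene',cs([s]),z)[0])
E
```

```text
[[ 0.8007  0.1853]
 [ 0.7467 -0.1623]
 [ 0.4304 -0.1081]
 [ 0.4893  0.2393]] [0.6168 0.0385]
-0.15415335607882924 0.351725805992869
-0.16812985822690898 0.3523677230347796
-0.17168386413682854 0.3160478541289049
-0.16952243383054538 0.32096190578996864
knob [0.5174 0.0411 0.115 ] [0.52   0.0413 0.115 ]
key [ 0.4873 -0.0854  0.072 ] [ 0.4902 -0.0828  0.072 ]
hole [ 0.5657 -0.0299  0.079 ] [ 0.564 -0.031  0.079]
left [0.6273 0.0664 0.0805] [0.626  0.0665 0.0805]
right [0.6163 0.0063 0.0805] [0.6142 0.0066 0.0805]
tip [0.6301 0.0356 0.085 ] [0.6332 0.0348 0.085 ]
```

```bash
python3 -m handwheel '[23,-29,0,0.007,0.5, 23,-29,0,0.007,0.5, 23,-29,0,0.007,0.5, 23,-29,0,0.007,0.5, 23,-29,0,0.007,0.5, 23,-29,0,0.007,0.5, 23,-29,0,0.007,0.5, 23,-29,0,0.007,0.5]' 10
python3 -m handwheel '[24,-29,0,0.007,0.5, 24,-29,0,0.007,0.5, 24,-29,0,0.007,0.5, 24,-29,0,0.007,0.5, 24,-29,0,0.007,0.5, 24,-29,0,0.007,0.5, 24,-29,0,0.007,0.5, 24,-29,0,0,0.5]'
```

```text
time: 0.9
tool_pos: [0.328, 0.2717, 0.2454]
tool_rot: [-3.141, -0.0, 2.921]
contact_force: [0.5, -0.6, 0.2]
opening: 0.046
grip_force: 0.0
time: 1.7
tool_pos: [0.5201, 0.0397, 0.2452]
tool_rot: [3.141, -0.001, 2.97]
contact_force: [0.2, 0.9, 0.3]
opening: 0.0462
grip_force: 0.0
```

```bash
python3 -m handwheel '[-1,1,-35,0,0.5, 0,0,-35,0,0.5, 0,0,-30,0,0.5, 0,0,-20,0,0.5, 0,0,-12,0,0.5, 0,0,-10,0,0.5, 0,0,0,0,0.5]'
python3 -m handwheel '[0,0,0,0,0.1, 0,0,0,0,0.1, 0,0,0,0,0.1, 0,0,0,0,0.1, 0,0,0,0,0.1]' 10
```

```text
time: 2.4
tool_pos: [0.518, 0.0421, 0.1027]
tool_rot: [-3.141, -0.002, 2.97]
contact_force: [0.1, 0.1, 0.1]
opening: 0.0458
grip_force: 0.0
time: 2.9
tool_pos: [0.5188, 0.042, 0.1041]
tool_rot: [3.141, 0.001, 2.97]
contact_force: [-0.4, -0.1, 3.6]
opening: 0.0194
grip_force: 10.0
```

```bash
python3 -m handwheel '[4,4,0,0,0.1, 8,8,0,0,0.1, 10,10,0,0,0.1, 12,12,0,0,0.1, 12,12,0,0,0.1, 10,10,0,0,0.1, 7,7,0,0,0.1, 4,3,0,0,0.1]' 10
python3 -m handwheel '[0,0,0,0,0.1, 0,0,0,0,0.1]'
python3 - <<'E'
from h import *
a,_=shot('top','top1.png');b,_=shot('scene','scene1.png')
for n in('top','scene'):print(proj(n,[.6316,.0354,.085]))
def crop(n,im):
    u,v=np.round(proj(n,[.6316,.0354,.082])[0]).astype(int)
    print(u,v);return cv2.resize(im[v-20:v+20,u-20:u+20],None,fx=10,fy=10,interpolation=cv2.INTER_CUBIC)
cv2.imwrite('pics/c1.png',np.hstack([crop('top',a),crop('scene',b)]))
E
```

```text
time: 3.7
tool_pos: [0.5861, 0.1087, 0.1041]
tool_rot: [3.142, 0.001, 2.97]
contact_force: [-1.9, -0.7, 6.3]
opening: 0.0196
grip_force: 10.0
time: 3.9
tool_pos: [0.5864, 0.1085, 0.1042]
tool_rot: [3.141, 0.002, 2.97]
contact_force: [2.2, 0.9, 4.4]
opening: 0.0198
grip_force: 10.0
[[295.69367726 176.43074879]]
[[327.27997142 225.06940478]]
296 177
327 226
```

View pics/c1.png

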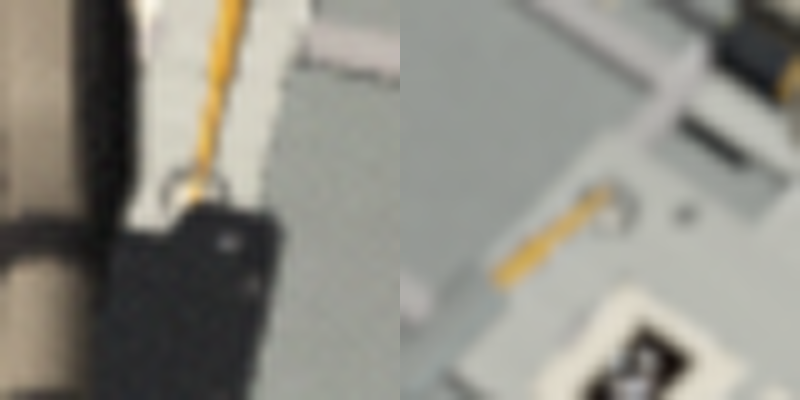

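Scene crop: the tip at about (608,190) is near the upper edge of the zero hole, centred at (611,210). In the top crop the gripper hides the lower part of the hole (arc centre about (195,197), tip about (191,195)). I'll convert these with the height difference included.

```bash
python3 - <<'E'
from h import *
np.set_printoptions(precision=4,suppress=True)
f=lambda P,u,v:(np.array([P])+.5)/10-.5+[u-20,v-20]
for n,h,t,u,v in(('top',(195,197),(191,196),296,177),('scene',(211,211),(207,188),327,226)):
    print(n,plane(n,f(h,u,v),.079)[0],plane(n,f(t,u,v),.085)[0])
E
```

```text
top [0.6333 0.0375 0.079 ] [0.6323 0.0384 0.085 ]
scene [0.6332 0.0375 0.079 ] [0.6293 0.034  0.085 ]
```

```bash
python3 -m handwheel '[-1,-1,0,0,0.1, -1,-1,0,0,0.1, 0,0,0,0,0.1, 0,0,0,0,0.1, 0,0,0,0,0.5, 0,0,0,0,0.5, 0,0,0,0,0.5]'
python3 -m handwheel '[0,0,20,0,0.5, 0,0,30,0,0.5, -20,-40,20,0,0, -20,-40,0,0,0, -20,-40,0,0,0, -17,-40,0,0,0, -17,-33,0,0,0, 0,0,0,0,0]'
python3 - <<'E'
from h import *
a,_=shot('top','top2.png');b,_=shot('scene','scene2.png')
s=cv2.INTER_CUBIC
cv2.imwrite('pics/c2.png',np.hstack([cv2.resize(a[157:197,276:316],None,fx=10,fy=10,interpolation=s),cv2.resize(b[206:246,307:347],None,fx=10,fy=10,interpolation=s)]))
E
```

```text
time: 4.7
tool_pos: [0.5827, 0.1058, 0.1029]
tool_rot: [-3.141, -0.002, 2.97]
contact_force: [1.0, 0.5, 0.5]
opening: 0.0389
grip_force: 0.0
time: 5.5
tool_pos: [0.4874, -0.0902, 0.1733]
tool_rot: [-3.141, -0.002, 2.965]
contact_force: [0.2, 1.5, -0.0]
opening: 0.0033
grip_force: 0.0
```

View pics/c2.png

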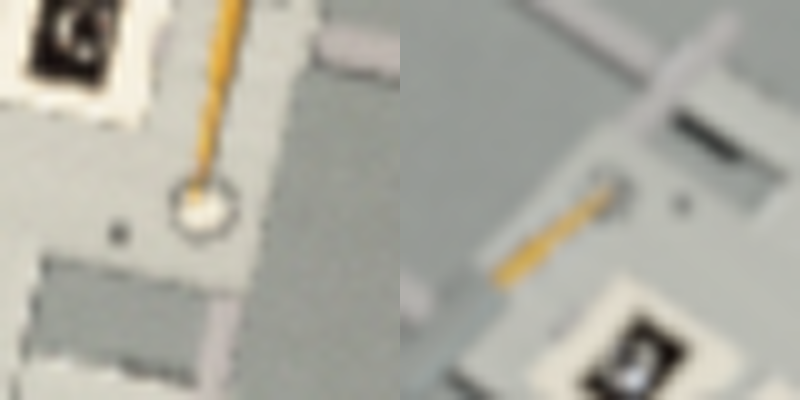

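The hole is clear in both views now. Top crop: hole (204,208), tip (196,193). Scene crop: hole about (610,197), tip about (609,188).

```bash
python3 - <<'E'
from h import *
np.set_printoptions(precision=4,suppress=True)
f=lambda P,u,v:(np.array([P])+.5)/10-.5+[u-20,v-20]
a=cv2.imread('pics/top2.png');b=cv2.imread('pics/scene2.png')
for n,im,h,t,u,v in(('top',a,(204,208),(196,193),296,177),('scene',b,(210,197),(209,188),327,226)):
    # last orange pixels along the needle
    hs=cv2.cvtColor(cv2.resize(im[v-20:v+20,u-20:u+20],None,fx=10,fy=10,interpolation=cv2.INTER_CUBIC),cv2.COLOR_BGR2HSV)
    m=cv2.inRange(hs,(12,70,80),(28,255,255));y,x=np.nonzero(m);i=y.argmax() if n=='top' else x.argmax();print('orange end',x[i],y[i],proj(n,[.6316,.0357,.085])[0]-[u-20,v-20])
    print(n,plane(n,f(h,u,v),.079)[0],plane(n,f(t,u,v),.085)[0])
E
```

```text
orange end 192 203 [19.5896 19.4273]
top [0.6301 0.0348 0.079 ] [0.6333 0.037  0.085 ]
orange end 204 197 [20.3616 19.1074]
scene [0.6288 0.0348 0.079 ] [0.629  0.0346 0.085 ]
```

```bash
python3 -m handwheel '[1,4,0,0,0, 0,0,-30,0,0, 0,0,-30,0,0, 0,0,-15,0,0, 0,0,0,0,0]'
```

```text
time: 6.1
tool_pos: [0.4895, -0.0811, 0.0964]
tool_rot: [3.141, -0.005, 2.972]
contact_force: [0.1, -0.4, -0.0]
opening: 0.0007
grip_force: 0.0
```

```bash
python3 -m handwheel '[-1,-4,0,0,0, 0,0,0,0,0, 0,0,-4,0,0, 0,0,-4,0,0, 0,0,-4,0,0, 0,0,-2,0,0, 0,0,0,0,0]'
```

```text
time: 6.8
tool_pos: [0.4899, -0.0871, 0.085]
tool_rot: [3.142, 0.001, 2.97]
contact_force: [0.1, 0.3, 5.8]
opening: 0.0003
grip_force: 2.6
```

```bash
python3 -m handwheel '[0,0,-1,0,0, 0,0,0,0,0, 0,0,0,0,0, 0,0,0,0,0, 0,0,0,0,0, 0,0,0,0,0, 0,0,0,0,0, 0,0,0,0,0]'
python3 -m handwheel '[0,0,0,0,0, 0,0,0,0,0, 0,0,20,0,0, 0,0,30,0,0, 0,0,30,0,0.5, 0,0,0,0,0.5]'
```

```text
time: 7.6
tool_pos: [0.49, -0.0871, 0.0849]
tool_rot: [-3.141, 0.002, 2.97]
contact_force: [-2.8, 1.5, 13.0]
opening: 0.0006
grip_force: 6.9
time: 8.2
tool_pos: [0.4913, -0.0876, 0.1669]
tool_rot: [-3.141, 0.007, 2.97]
contact_force: [0.3, 0.3, 0.2]
opening: 0.012
grip_force: 0.0
```

```bash
python3 -m handwheel '[10,20,0,0,0.5, 12,25,0,0,0.5, 12,25,0,0,0.5, 12,25,0,0,0.5, 12,25,0,0,0.5, 12,25,0,0,0.5, 12,25,0,0,0.5, 10,23,0,0,0.5]'
python3 -m handwheel '[0,0,0,0,0.5, 0,0,0,0,0.5]'
```

```text
time: 9.0
tool_pos: [0.5814, 0.1072, 0.1623]
tool_rot: [-3.141, -0.002, 2.97]
contact_force: [-0.3, 0.2, -0.7]
opening: 0.0456
grip_force: 0.0
time: 9.2
tool_pos: [0.5808, 0.1061, 0.1623]
tool_rot: [-3.141, -0.002, 2.971]
contact_force: [0.2, -0.7, 0.5]
opening: 0.046
grip_force: 0.0
```

```bash
python3 -m handwheel '[2,0,-25,0,0.5, 0,0,-20,0,0.5, 0,0,-15,0,0.5, 0,0,0,0,0.1, 0,0,0,0,0.1, 0,0,0,0,0.1, 0,0,0,0,0.1, 0,0,0,0,0.1]' 10
python3 -m handwheel '[-3,-5,0,0,0.1, -8,-12,0,0,0.1, -9,-15,0,0,0.1, -10,-15,0,0,0.1, -10,-15,0,0,0.1, -9,-15,0,0,0.1, -8,-12,0,0,0.1, -3,-5,0,0,0.1]'
python3 -m handwheel '[0,0,0,0,0.1, 0,0,0,0,0.1, 0,0,0,0,0.1]'
python3 - <<'E'
from h import *
a,_=shot('top','top3.png');b,_=shot('scene','scene3.png')
s=cv2.INTER_CUBIC
cv2.imwrite('pics/c3.png',np.hstack([cv2.resize(a[157:197,276:316],None,fx=10,fy=10,interpolation=s),cv2.resize(b[206:246,307:347],None,fx=10,fy=10,interpolation=s)]))
E
```

```text
time: 10.0
tool_pos: [0.5839, 0.1058, 0.1045]
tool_rot: [3.141, 0.002, 2.97]
contact_force: [0.5, -0.9, 3.6]
opening: 0.0196
grip_force: 10.0
time: 10.8
tool_pos: [0.5233, 0.0106, 0.1045]
tool_rot: [3.141, 0.002, 2.969]
contact_force: [1.6, 2.1, 5.5]
opening: 0.0196
grip_force: 10.0
time: 11.1
tool_pos: [0.5231, 0.0109, 0.1044]
tool_rot: [-3.141, 0.001, 2.969]
contact_force: [-1.9, -1.2, 8.3]
opening: 0.0197
grip_force: 10.0
```

View pics/c3.png

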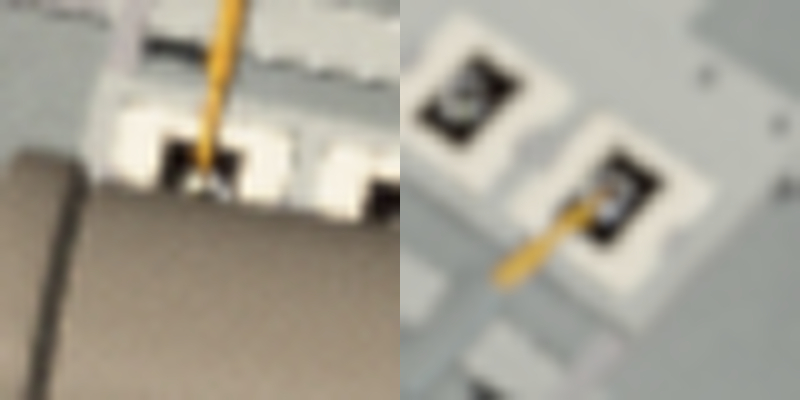

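In the scene crop the tip (608,190) lies within the left ring (about (608,197)). The arm hides the ring in the top view, so I'll release, retreat to above the key and check there.

```bash
python3 -m handwheel '[0,0,0,0,0.5, 0,0,0,0,0.5, 0,0,0,0,0.5, 0,0,25,0,0.5, 0,0,30,0,0.5, -10,-33,10,0,0, -12,-33,0,0,0, -12,-31,0,0,0]'
python3 -m handwheel '[0,0,0,0,0, 0,0,0,0,0]'
python3 - <<'E'
from h import *
a,_=shot('top','top4.png');b,_=shot('scene','scene4.png')
s=cv2.INTER_CUBIC
cv2.imwrite('pics/c4.png',np.hstack([cv2.resize(a[157:197,276:316],None,fx=10,fy=10,interpolation=s),cv2.resize(b[206:246,307:347],None,fx=10,fy=10,interpolation=s)]))
E
```

```text
time: 12.0
tool_pos: [0.4889, -0.0859, 0.1687]
tool_rot: [-3.141, 0.0, 2.971]
contact_force: [-0.4, -0.5, -0.3]
opening: 0.0266
grip_force: 0.0
time: 12.2
tool_pos: [0.4892, -0.0852, 0.1683]
tool_rot: [3.141, -0.001, 2.968]
contact_force: [0.0, -0.1, 0.3]
opening: 0.0106
grip_force: 0.0
```

View pics/c4.png

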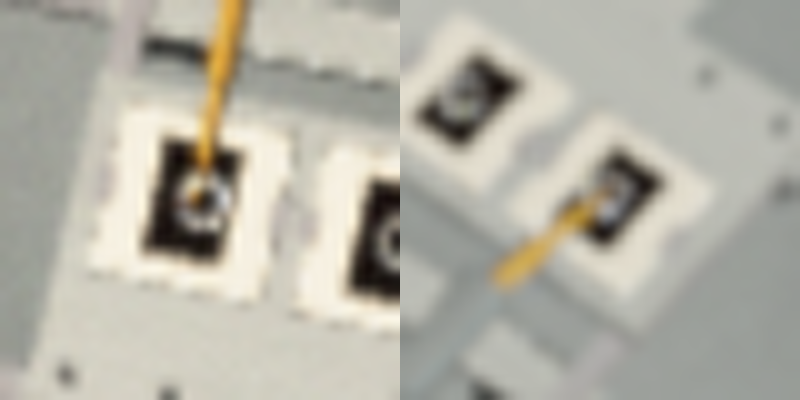

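Top crop: ring about (205,201), tip inside it at (196,200). Scene crop: ring about (607,197), tip (607,190). I'll check the offset numerically before pressing.

```bash
python3 - <<'E'
from h import *
np.set_printoptions(precision=4,suppress=True)
f=lambda P,u,v:(np.array([P])+.5)/10-.5+[u-20,v-20]
for n,h,t,u,v in(('top',(205,201),(196,201),296,177),('scene',(207,197),(207,190),327,226)):
    a=cv2.imread(f'pics/{n}4.png')[v-20:v+20,u-20:u+20];g=a.min(2)
    print(g[12:26,12:27])
    print(n,plane(n,f(h,u,v),.0805)[0],plane(n,f(t,u,v),.085)[0])
E
```

```text
[[216 223 225 222 210 211 216 202 118  95 177 201 199 203 197]
 [216 223 224 214 162 159 186 176 104 101 200 221 227 226 213]
 [218 224 225 207  96  54  64  79  71  73 154 187 205 223 222]
 [223 224 224 204  78  23  20  33  54  34  45  84 155 218 224]
 [221 224 220 192  64  16  21  39  45  32  21  61 158 219 222]
 [223 225 213 162  53  24  67 113  88  98  51  89 192 222 224]
 [222 225 212 142  46  51 125 165 125 149 125 115 214 223 223]
 [224 225 207  97  30  67 130  81  48 109 193 138 216 224 221]
 [225 223 205  82  27  51  91  49  39 100 184 156 218 225 218]
 [225 222 192  62  19  58 119 108  95 132 133 180 221 224 214]
 [225 215 154  51  16  33  84 143 137 170 112 193 222 224 209]
 [224 211 115  34  17  22  28  50  46  66 113 214 224 222 210]
 [226 211  98  51  37  31  28  20  16  46 130 218 224 225 214]
 [223 216 156 145 130 106  95  57  51  75 159 220 225 225 221]]
top [0.6319 0.0345 0.0805] [0.6309 0.0369 0.085 ]
[[197 192 186 182 177 175 184 197 200 195 189 181 179 180 180]
 [184 175 170 171 173 187 198 204 201 192 192 190 186 183 179]
 [170 170 170 172 181 200 205 203 188 160 168 191 196 193 183]
 [166 171 171 177 193 203 202 188 152  97 105 158 186 197 196]
 [172 174 175 188 201 203 189 156 103  52  41  87 137 172 196]
 [181 189 192 199 204 198 174 140 104  89  66  38  58 106 164]
 [191 200 203 204 199 181 165 135 102  99 106  63  22  65 142]
 [198 203 204 198 174 136 138 113  94  95 107  66  55 120 173]
 [203 205 202 176 123  78  93 106 144 134  93  60 112 173 199]
 [203 207 197 146  82  58  64  92 140 123  80 109 168 198 204]
 [192 201 183 126  93  82  52  42  66  65 102 166 198 205 200]
 [163 167 142 122 141 143 108  51  27  78 149 194 205 202 190]
 [120 106 107 144 180 190 174 128 103 143 184 203 204 197 181]
 [ 88  87 118 162 186 199 198 183 175 187 200 205 204 197 181]]
scene [0.63   0.0343 0.0805] [0.6299 0.0344 0.085 ]
```

```bash
python3 -m handwheel '[0,-1,-30,0,0, 0,0,-30,0,0, 0,0,-12,0,0, 0,0,0,0,0, 0,0,-4,0,0, 0,0,-4,0,0, 0,0,-4,0,0, 0,0,0,0,0]'
```

```text
time: 13.1
tool_pos: [0.4905, -0.086, 0.0853]
tool_rot: [3.141, 0.003, 2.97]
contact_force: [2.7, 1.3, 4.4]
opening: 0.0004
grip_force: 2.3
```

```bash
python3 -m handwheel '[0,0,-2,0,0, 0,0,0,0,0, 0,0,0,0,0, 0,0,0,0,0, 0,0,0,0,0, 0,0,0,0,0, 0,0,0,0,0, 0,0,0,0,0]'
python3 -m handwheel '[0,0,0,0,0, 0,0,0,0,0, 0,0,20,0,0, 0,0,30,0,0, 0,0,30,0,0.5, 0,0,0,0,0.5, 8,24,0,0,0.5, 8,24,0,0,0.5]'
python3 -m handwheel '[8,24,0,0,0.5, 8,24,0,0,0.5, 0,0,0,0,0.5, 0,0,0,0,0.5]'
```

```text
time: 13.9
tool_pos: [0.4906, -0.086, 0.0848]
tool_rot: [-3.142, 0.004, 2.97]
contact_force: [-1.9, 3.0, 17.6]
opening: 0.0005
grip_force: 8.6
time: 14.7
tool_pos: [0.5053, -0.0379, 0.1624]
tool_rot: [-3.142, 0.0, 2.968]
contact_force: [-0.1, -0.2, -0.8]
opening: 0.0281
grip_force: 0.0
time: 15.1
tool_pos: [0.5211, 0.0101, 0.1619]
tool_rot: [-3.141, -0.001, 2.971]
contact_force: [-1.3, -0.7, 0.1]
opening: 0.0462
grip_force: 0.0
```

```bash
python3 -m handwheel '[2,1,-25,0,0.5, 0,0,-20,0,0.5, 0,0,-15,0,0.5, 0,0,0,0,0.1, 0,0,0,0,0.1, 0,0,0,0,0.1, 0,0,0,0,0.1, 0,0,0,0,0.1]' 10
python3 -m handwheel '[1,5,0,0,0.1, 1,9,0,0,0.1, 2,11,0,0,0.1, 2,11,0,0,0.1, 2,11,0,0,0.1, 1,9,0,0,0.1, 1,4,0,0,0.1, 0,0,0,0,0.1]'
python3 -m handwheel '[0,0,0,0,0.1, 0,0,0,0,0.5, 0,0,0,0,0.5, 0,0,0,0,0.5, 0,0,25,0,0.5, 0,0,30,0,0.5, 0,0,10,0,0.5]'
python3 -m handwheel '[-8,-30,0,0,0, -12,-42,0,0,0, -12,-42,0,0,0, -12,-42,0,0,0, 0,0,0,0,0, 0,0,0,0,0]'
python3 - <<'E'
from h import *
a,_=shot('top','top5.png');b,_=shot('scene','scene5.png')
s=cv2.INTER_CUBIC
cv2.imwrite('pics/c5.png',np.hstack([cv2.resize(a[157:197,276:316],None,fx=10,fy=10,interpolation=s),cv2.resize(b[206:246,307:347],None,fx=10,fy=10,interpolation=s)]))
E
```

```text
time: 15.9
tool_pos: [0.524, 0.0108, 0.1034]
tool_rot: [-3.141, 0.002, 2.97]
contact_force: [-0.9, -0.5, 3.0]
opening: 0.0196
grip_force: 10.0
time: 16.7
tool_pos: [0.5343, 0.0728, 0.1034]
tool_rot: [3.14, 0.002, 2.971]
contact_force: [0.6, 1.1, 5.8]
opening: 0.0196
grip_force: 10.0
time: 17.4
tool_pos: [0.5346, 0.0711, 0.1699]
tool_rot: [3.141, 0.004, 2.97]
contact_force: [1.0, -0.6, 0.2]
opening: 0.0462
grip_force: 0.0
time: 18.0
tool_pos: [0.489, -0.0856, 0.167]
tool_rot: [3.141, -0.001, 2.967]
contact_force: [0.3, 0.4, -0.4]
opening: 0.0032
grip_force: 0.0
```

View pics/c5.png

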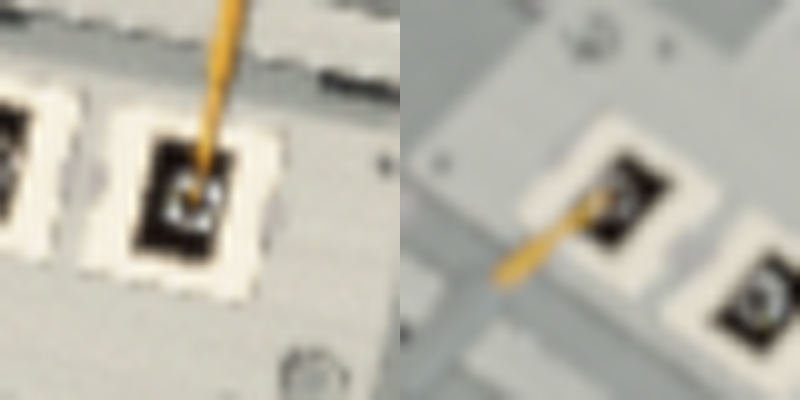

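Top crop: the tip (194,199) sits in the right ring (192,202). Scene crop: tip (607,190) is inside the ring, whose centre is about (615,200). That puts the offset at 1–3 mm, within the 5.5 mm ring radius, so I'll press.

```bash
python3 -m handwheel '[0,-1,-30,0,0, 0,0,-30,0,0, 0,0,-11,0,0, 0,0,0,0,0, 0,0,-4,0,0, 0,0,-4,0,0, 0,0,-4,0,0, 0,0,0,0,0]'
```

```text
time: 18.9
tool_pos: [0.4905, -0.0859, 0.0853]
tool_rot: [3.141, 0.003, 2.97]
contact_force: [1.4, 1.9, 4.7]
opening: 0.0004
grip_force: 2.3
```

```bash
python3 -m handwheel '[0,0,-2,0,0, 0,0,0,0,0, 0,0,0,0,0, 0,0,0,0,0, 0,0,0,0,0, 0,0,0,0,0, 0,0,0,0,0, 0,0,0,0,0]'
python3 -m handwheel '[0,0,0,0,0, 0,0,0,0,0, 0,0,20,0,0, 0,0,30,0,0, 0,0,40,0,0, 0,0,30,0,0, 0,0,0,0,0, 0,0,0,0,0]'
python3 - <<'E'
from h import *
a,_=shot('top','top6.png');b=cv2.imread('pics/top5.png')
print(cv2.absdiff(a,b)[157:197,276:316].mean()); print(robot.hand_in())
E
```

```text
time: 19.7
tool_pos: [0.4906, -0.086, 0.0848]
tool_rot: [3.142, 0.004, 2.97]
contact_force: [-2.4, 3.6, 17.8]
opening: 0.0004
grip_force: 8.7
time: 20.5
tool_pos: [0.4894, -0.0861, 0.2029]
tool_rot: [-3.141, 0.001, 2.97]
contact_force: [0.5, -0.0, 0.2]
opening: 0.0009
grip_force: 0.0
1.43375
the job is handed in; nothing more can be done
None
```

I took the three readings in order (zero hole, left ring, right ring) with the pointer tip inside each mark by the camera images, left the carrier at the right ring with the key up, and handed the job in at about 20.6 s; no verdict was returned.

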